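# Peel the insert tray out of its clinging carrier and hold it up

### The job

The shallow grey insert tray clings to the plywood carrier tray it nests in. First take the small bottle out of it and stand the bottle upright on the table; then peel the insert out by its corner lug, lifting that corner first so that it tilts while the opposite corner still rests in the carrier, and leave the carrier standing on the table where it is, without shifting or lifting it. Finish while still holding the insert up by itself, level and empty, with its underside at least 20 cm above the table; do not disturb the other things.

Things in the scene. Friction and masses are not known exactly. Their poses are not given: they have to be found in the camera images.
- outer_tray: loose square plywood carrier tray, 172 x 172 mm, 62 mm high, about 0.9 kg. Origin at the centre of its underside, z up, x and y along its sides. 45 mm up it has an inner ledge on which the insert tray lies; round it a rim 17 mm higher and 9 mm thick stands about 2 mm clear of the insert
- carrier_seat (a point): centre of the carrier at ledge height. A sprung black rubber bead in each rim corner (top 61 mm above the table) overhangs the edge of the insert's floor and clings to it: that corner has about 4 mm of play, then resists with about 3 N and lets go when raised some 9 mm. All four at once hold more than the carrier weighs: a level pull takes it along, one corner after another leaves it standing
- insert_tray: loose shallow formed grey plastic tray, 150 x 150 mm, corners cut at 45 degrees (cut edges 92 mm from the centre), about 0.15 kg, floor 4 mm thick, thin walls up to 24 mm above its underside. Origin at the centre of its underside (45 mm above the table when seated), x and y along its sides as the carrier's. Only its (-x, -y) corner has a grip lug
- lug (a point): grip point of the lug, an upright plate 10 mm thick, 34 mm wide, 80 mm from the insert's centre, its flat faces looking along the insert's diagonal: fingers close along the diagonal, one inside the tray, one outside. Its top is 51 mm, this point 40 mm above the insert's underside, mid-thickness; keep fingertips 17 mm or more above the underside, over rim and bead. Axes as the insert's
- far_corner (a point): point on the underside of the insert tray at the middle of the cut corner edge opposite the lug, 92 mm from the tray's centre; the insert pivots about it when the lug corner is lifted
- bottle_mid (a point): centre of the small white plastic bottle with a red cap, 114 mm tall: body 48 mm across and 90 mm high, cap 26 mm across; grip the upper body, below the cap. This point lies on its axis 57 mm above its underside; z is its axis. It stands in the insert tray, nearer the lug than the middle, in the way of a finger at the lug. About 0.12 kg
- offcut_mid (a point): bystander: flat pine offcut 50 x 160 x 11 mm lying on the table to the left (+y), long along its y; this point is its centre
- roll_mid (a point): bystander: roll of masking tape 104 mm across, 25 mm high, lying flat on the table to the right; this point is its centre
- cell_mid (a point): bystander: small closed many-sided plywood cell, 80 x 74 x 71 mm, on the table to the right; this point is about its centre. The table between these two and the carrier is free, for instance near x 0.50, y -0.22
Mind the look-alikes: they are no part of the job. Leave any blue, orange or pink look-alike of the part that bears bottle_mid alone.

How it is judged:
By the outcome, as a careful person would: the job done as asked, in the order asked, and still so for the second after the job is handed in, while the arm keeps its last pose, push and grip.
It also fails if it takes over 54 s, if anything falls off the work surface, if the arm or the gripper's body presses on something with over 40 N, if the wrist force passes 120 N, or if a joint passes its speed limit or range.

### The arm

A 6-joint arm with a two-finger parallel gripper is mounted at the origin on a cart in front of the work surface, level with it; the furniture and walls round the work are solid. World frame = base frame: x ahead of the robot, y to its left, z up, the work surface at z = 0. Lengths are in m, angles in rad, forces in N, time in s.
With the tool pointing down it reaches from about 0.35 to 0.775 m from the base axis. Payload 7.3 kg.
Tool frame: the origin (TCP) lies at the very end of the fingers, on their centre line; the grasp point (between the pads) lies 19 mm behind it; z points along the fingers, y is the direction in which the jaws open and shut (so a half turn about z gives the same grasp; the last joint's range is limited). The gripper opens to 92 mm and grips with 3 to 60 N. Pads are 19 mm wide; open, the fingers measure 130 mm over their backs; the gripper's body (75 mm by 190 mm) begins 47 mm behind the grasp point.
Start: joints at [-1.34, 0.342, 1.524, -0, 1.275, -0.146], TCP at [0.193, -0.488, 0.227] pointing down, gripper open.
Joint ranges: [-2.53, 2.53], [-0.77, 2.02], [0.04, 2.7], [-1, 4.14], [0.28, 2.66], [-3.11, 3.11]. Speed limits (rad/s): [2.57, 2.57, 3.14, 3.14, 3.14, 3.14].

### API

Orientations are given as [roll, pitch, yaw] about the fixed x, y, z axes, in that order (R = Rz(yaw) Ry(pitch) Rx(roll)).
In Python, from cell import robot gives the robot as it stands.
- The arm moves only by the tool apply_moves, never from a script. Its argument "plan" is a list of rows, each an object of numbers: "tx", "ty", "tz": the shift along the tool's x, y, z in m; "yaw": the turn about the tool's z in rad; "grip": the opening, from -1 (shut) to 1 (fully open), so that 0 is half open. In form: [{"tx": .., "ty": .., "tz": .., "yaw": .., "grip": ..}, ...]. A call has 1 to 8 rows; each row is the pose to reach, as a shift and turn from the pose commanded when the call began, along the tool's axes at that moment; what a row does not reach only later rows make up. A row lasts 1/8 s, in which the tool goes at most 62.5 mm and 10.7 degrees, less where a joint would pass 70% of its speed; a pose out of reach is approached as far as the arm can. A call with a gripper value outside its range is refused whole. The fingers move at their own pace and stop on an object; "force" is the grip in N (left out, the last holds). Time passes only in rows, so rows that repeat a pose let the fingers close. It gives the time, the measured TCP pose, the force and the opening at its end, in the units of the state.
- robot.observe(): the state, without advancing time (a new reading comes with each control period).
- robot.read_camera(name): name is "scene" or "top"; returns (picture, depth): 384x512x3 uint8, red, green, blue; 384x512 float32, m along the optical axis (not along the pixel's ray), 0 where there is no reading.
- robot.get_calibration(name): a dict with "camera_matrix" (3x3 intrinsics, pixels), "R" (3x3) and "t" (3): a world point X has camera coordinates R X + t. Camera axes: x right, y down, z forward; pixel columns grow to the right and rows downward; lengths in m; the calibration is good to about 2 mm. A picture is of the moment at which its call begins. get_calibration takes no time and is no camera call.
- robot.hand_in(): hands the job in, once; it reports no verdict.
Trained networks look in the newest picture that a camera, given by its name, has taken for a name from the list of things; names that differ only in an ending like _2 or _b are one class to them, and where a whole thing is asked for, a point or a joint stands for the part that bears it (a point fixed in the world has none). Each returns a list of dicts, best first, with "confidence" (0 to 1); they miss things now and then, are a little off and sometimes report something else, mostly with a low value. They report only what shows in the picture. A call takes as long as a camera call. They do not tell look-alikes from the thing itself.
- robot.outline_of(label, camera): "region" (384x512 bool, what is visible of it) and "pixel" ([row, column] in pixels, amid what is visible of it).
- robot.tip_of(label, camera): "pixel" ([row, column] in pixels: a listed point, or the origin of a listed thing).
The state is a dict: "time": time; "qpos": joint angles; "qvel": joint speeds; "joint_efforts": joint torques, N m; "tool_pos": TCP position; "tool_rot": TCP orientation; "contact_force": force on the tool from outside, world axes, zero at the start; "torque": the same for the moment, N m; "opening": finger opening in m.
Only numpy, scipy, OpenCV 4.12 (cv2) and the standard library are available. Lean on these libraries where they do the work, as an engineer would, in place of code of your own. Each camera call takes 0.05 s, during which the arm holds its last target.

## Working session

There is one attempt and no reset: what is moved stays moved. The work goes in short steps, Python scripts to look and compute and a tool call to move; the robot and the scene stay as the last step left them, time stands still between calls to the robot, and variables do not carry over. Pictures are saved under pics/ and viewed, and the job is handed in when it is done.

Besides the shell and the picture viewer there is one more tool, called as name(argument=value, ...), one argument or row to a line, values as JSON. apply_moves: Moves the arm, as the interface text tells. Its arguments: {"type":"object","properties":{"plan":{"type":"array","items":{"type":"object","properties":{"tx":{"type":"number"},"ty":{"type":"number"},"tz":{"type":"number"},"yaw":{"type":"number"},"grip":{"type":"number"}}}},"force":{"type":"number"}},"required":["plan"]}

```bash
ls; mkdir -p pics; python3 - <<'E'
from cell import robot
import cv2,numpy as np
s=robot.observe();print({k:np.round(v,3).tolist() for k,v in s.items()})
for c in("scene","top"):
    im,d=robot.read_camera(c)
    cv2.imwrite(f"pics/{c}0.png",im[:,:,::-1]); np.save(f"pics/{c}0_d.npy",d)
    k=robot.get_calibration(c);print(c,{a:np.round(b,4).tolist() for a,b in k.items()})
for l in("bottle_mid","lug","far_corner","carrier_seat","outer_tray","insert_tray","offcut_mid","roll_mid","cell_mid"):
    for c in("scene","top"):
        print(l,c,[(np.round(r["pixel"]).tolist(),round(r["confidence"],2)) for r in robot.tip_of(l,c)][:4])
E
```

```text
pics
{'time': 0.0, 'qpos': [-1.34, 0.343, 1.525, 0.0, 1.275, -0.146], 'qvel': [-0.001, 0.001, -0.0, -0.0, -0.002, 0.002], 'joint_efforts': [-0.003, -43.125, -24.422, 0.071, 0.056, -0.0], 'tool_pos': [0.193, -0.488, 0.226], 'tool_rot': [-3.14, -0.0, 0.377], 'contact_force': [-0.551, 0.762, 0.174], 'torque': [0.042, 0.038, -0.005], 'opening': 0.092}
scene {'camera_matrix': [[391.2342, 0.0, 251.659], [0.0, 391.2342, 193.3863], [0.0, 0.0, 1.0]], 'R': [[-0.8611, -0.5085, 0.0041], [-0.2989, 0.4996, -0.8131], [0.4114, -0.7013, -0.5822]], 't': [0.4674, 0.2393, 1.0239]}
top {'camera_matrix': [[416.846, 0.0, 257.653], [0.0, 416.846, 181.3783], [0.0, 0.0, 1.0]], 'R': [[0.0041, -0.9998, -0.0195], [-0.9886, -0.0011, -0.1504], [0.1503, 0.0199, -0.9884]], 't': [0.0139, 0.5512, 1.5641]}
bottle_mid scene [([187.0, 237.0], 0.98), ([204.0, 283.0], 0.74), ([225.0, 264.0], 0.66), ([175.0, 250.0], 0.63)]
bottle_mid top [([169.0, 262.0], 0.69), ([207.0, 241.0], 0.66), ([205.0, 272.0], 0.62), ([154.0, 301.0], 0.61)]
lug scene [([188.0, 252.0], 0.6), ([310.0, 176.0], 0.54)]
lug top [([178.0, 271.0], 0.58)]
far_corner scene [([204.0, 199.0], 0.83)]
far_corner top [([144.0, 241.0], 0.59), ([179.0, 264.0], 0.48)]
carrier_seat scene []
carrier_seat top [([192.0, 157.0], 0.46)]
outer_tray scene [([212.0, 228.0], 0.8), ([187.0, 239.0], 0.55)]
outer_tray top []
insert_tray scene [([200.0, 227.0], 0.87)]
insert_tray top [([165.0, 255.0], 0.95)]
offcut_mid scene [([305.0, 177.0], 0.74)]
offcut_mid top [([193.0, 161.0], 0.9)]
roll_mid scene [([162.0, 290.0], 0.66)]
roll_mid top []
cell_mid scene [([164.0, 335.0], 0.69)]
cell_mid top [([181.0, 355.0], 0.67), ([216.0, 367.0], 0.6)]
```

```bash
python3 - <<'E'
import cv2
a=cv2.imread("pics/scene0.png")[110:340,120:390];cv2.imwrite("pics/s0c.png",cv2.resize(a,None,fx=2.6,fy=2.6,interpolation=cv2.INTER_CUBIC))
a=cv2.imread("pics/top0.png")[100:260,130:400];cv2.imwrite("pics/t0c.png",cv2.resize(a,None,fx=2.9,fy=2.9,interpolation=cv2.INTER_CUBIC))
E
```

```text
(no output)
```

View pics/s0c.png

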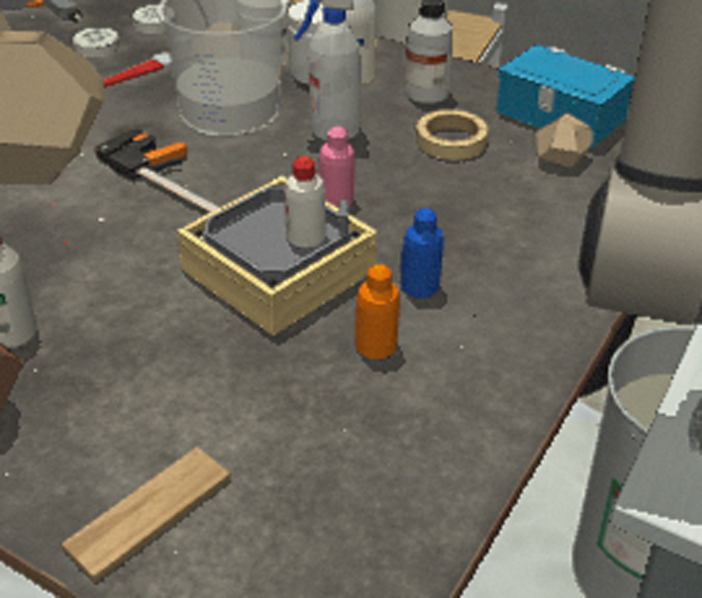

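View pics/t0c.png

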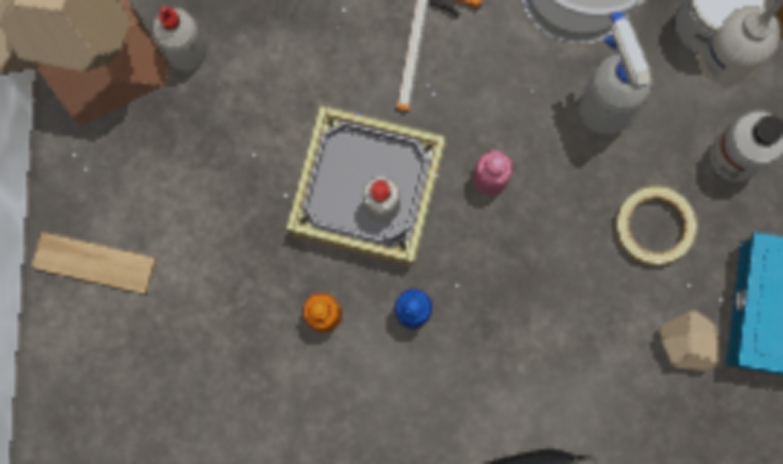

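View pics/scene0.png

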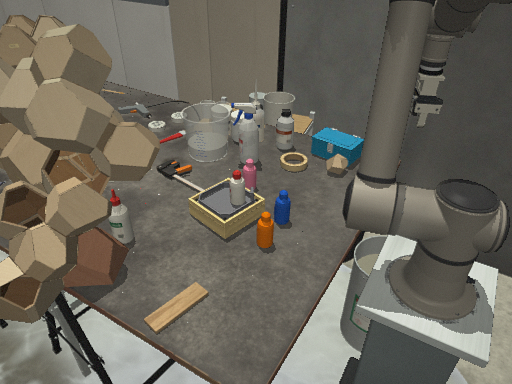

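```bash
cat > h.py <<'E'
import numpy as np,cv2
from cell import robot
def cloud(d,c):
    k=robot.get_calibration(c);K=np.array(k["camera_matrix"]);R=np.array(k["R"]);t=np.array(k["t"])
    v,u=np.mgrid[:384,:512]
    P=np.stack([(u-K[0,2])*d/K[0,0],(v-K[1,2])*d/K[1,1],d],-1)
    W=(P-t)@R; W[d<=0]=np.nan
    return W
def proj(X,c):
    k=robot.get_calibration(c);p=np.array(k["camera_matrix"])@(np.array(k["R"])@np.array(X,float)+np.array(k["t"]))
    return p[:2]/p[2]
def ray(u,v,z,c):
    k=robot.get_calibration(c);K=np.array(k["camera_matrix"]);R=np.array(k["R"]);t=np.array(k["t"])
    o=-R.T@t; r=R.T@np.linalg.solve(K,[u,v,1.]); return o+r*(z-o[2])/r[2]
E
python3 - <<'E'
from h import *
for c in("top","scene"):
    im=cv2.imread(f"pics/{c}0.png");d=np.load(f"pics/{c}0_d.npy");W=cloud(d,c);x,y,z=np.moveaxis(W,-1,0)
    roi=(abs(x-0.57)<.2)&(abs(y)<.2)
    print(c,"table z",np.nanmedian(z[roi&(z<.02)]))
    hsv=cv2.cvtColor(im,cv2.COLOR_BGR2HSV)
    for n,m in dict(red=((hsv[...,0]<8)|(hsv[...,0]>172))&(hsv[...,1]>140),
      blue=(abs(hsv[...,0].astype(int)-112)<10)&(hsv[...,1]>150),orange=(abs(hsv[...,0].astype(int)-13)<5)&(hsv[...,1]>180),pink=(abs(hsv[...,0].astype(int)-168)<6)&(hsv[...,1]>80)).items():
        mm=m&roi&(z>.01)
        q=W[mm]
        if len(q): print(n,len(q),np.round([q.mean(0),q.min(0),q.max(0)],3).tolist())
    yel=(abs(hsv[...,0].astype(int)-25)<8)&(hsv[...,1]>50)&roi&(z>.052)&(z<.072)
    n,l,st,_=cv2.connectedComponentsWithStats(yel.astype(np.uint8))
    i=1+st[1:,4].argmax();q=W[l==i]
    r=cv2.minAreaRect(q[:,:2].astype(np.float32)*1000);print("rim",len(q),r,np.median(q[:,2]),st[i])
E
```

```text
top table z -0.0005560290634050467
red 29 [[0.591, 0.002, 0.16], [0.581, -0.006, 0.15], [0.6, 0.012, 0.166]]
blue 122 [[0.452, -0.04, 0.09], [0.431, -0.062, 0.053], [0.476, -0.021, 0.118]]
orange 114 [[0.447, 0.077, 0.089], [0.427, 0.058, 0.056], [0.471, 0.099, 0.118]]
pink 138 [[0.629, -0.142, 0.08], [0.613, -0.169, 0.018], [0.659, -0.122, 0.117]]
rim 412 ((620.68310546875, 22.868942260742188), (172.3577117919922, 173.34121704101562), 75.41021728515625) 0.060319447355941906 [229 137  54  53 412]
scene table z -0.0007380092276606615
red 62 [[0.59, 0.01, 0.154], [0.581, -0.003, 0.141], [0.601, 0.018, 0.163]]
blue 395 [[0.45, -0.024, 0.063], [0.432, -0.051, 0.011], [0.474, -0.01, 0.115]]
orange 463 [[0.445, 0.095, 0.064], [0.427, 0.063, 0.01], [0.471, 0.108, 0.115]]
pink 166 [[0.631, -0.133, 0.067], [0.615, -0.154, 0.011], [0.657, -0.118, 0.115]]
rim 515 ((622.3812866210938, 25.173019409179688), (173.8227081298828, 175.62518310546875), 75.2480239868164) 0.06005719701543095 [188 178  77  48 515]
```

```bash
python3 - <<'E'
from h import *
a=np.deg2rad(-14.65);ax=np.array([np.cos(a),np.sin(a)]);ay=np.array([-ax[1],ax[0]])
C=np.array([.621,.024]);dg=-(ax+ay)/2**.5;pp=np.array([-dg[1],dg[0]]);print("lug",C+.08*dg, dg)
for c in("top","scene"):
    im=cv2.imread(f"pics/{c}0.png");W=cloud(np.load(f"pics/{c}0_d.npy"),c);hsv=cv2.cvtColor(im,cv2.COLOR_BGR2HSV)
    L=np.stack([(W[...,:2]-C)@dg,(W[...,:2]-C)@pp,W[...,2]],-1)
    m=(L[...,0]>.064)&(L[...,0]<.1)&(abs(L[...,1])<.03)&(L[...,2]>.066)&(L[...,2]<.11)
    q=L[m];print(c,"lug pts",len(q));print(np.round(q[:14],3).tolist()); print(np.round([np.median(q,0),q.min(0),q.max(0)],3).tolist())
    m=(abs(L[...,0]-.035)<.04)&(abs(L[...,1])<.045)&(L[...,2]>.08)&(L[...,2]<.175)
    q=W[m]
    for z0 in np.arange(.08,.17,.01):
        s=q[(q[:,2]>=z0)&(q[:,2]<z0+.01)]
        if len(s): print(round(z0,3),len(s),np.round([s.min(0)[:2],s.max(0)[:2]],3).tolist())
    m=(W[...,2]>.008)&(W[...,2]<.12)&(W[...,0]<.75)&(W[...,0]>.35)&(W[...,1]<-.13)&(W[...,1]>-.42)
    n,l,st,_=cv2.connectedComponentsWithStats(m.astype(np.uint8))
    for i in range(1,n):
        if st[i,4]>40:
            q=W[l==i];print("obj",st[i,:2],np.round([q.min(0),q.max(0)],2).tolist())
    r=ray(*[(262.,164.),(237.,172.)][c=="scene"],.16,c)
    k=proj([*(C+.08*dg),.085],c);print("lug px",k)
    b=im.copy();cv2.drawMarker(b,tuple(int(round(v)) for v in k),(0,255,0),0,4)
    x,y=[(262,165),(237,190)][c=="scene"]
    b=b[y-42:y+42,x-48:x+48];cv2.imwrite(f"pics/crop_{c}.png",cv2.resize(b,None,fx=7,fy=7,interpolation=cv2.INTER_NEAREST))
E
```

```text
lug [ 0.5519636  -0.01642247] [-0.86295494 -0.50528089]
top lug pts 52
[[0.07, 0.028, 0.071], [0.073, 0.026, 0.07], [0.076, 0.016, 0.094], [0.076, 0.024, 0.071], [0.077, 0.011, 0.092], [0.08, 0.013, 0.1], [0.081, 0.017, 0.094], [0.079, 0.023, 0.067], [0.083, 0.029, 0.067], [0.077, 0.002, 0.099], [0.079, 0.005, 0.095], [0.08, 0.009, 0.091], [0.083, 0.012, 0.096], [0.084, 0.015, 0.095]]
[[0.082, -0.002, 0.084], [0.068, -0.03, 0.067], [0.1, 0.029, 0.1]]
0.08 5 [[0.569, -0.021], [0.584, 0.013]]
0.09 5 [[0.57, -0.017], [0.579, 0.021]]
0.1 7 [[0.569, -0.02], [0.584, 0.013]]
0.11 12 [[0.571, -0.02], [0.615, 0.024]]
0.12 32 [[0.57, -0.02], [0.614, 0.024]]
0.13 44 [[0.572, -0.017], [0.613, 0.02]]
0.14 8 [[0.58, -0.009], [0.602, 0.016]]
0.15 20 [[0.583, -0.01], [0.605, 0.012]]
0.16 20 [[0.581, -0.006], [0.6, 0.016]]
obj [329 128] [[0.7, -0.33, 0.01], [0.75, -0.27, 0.12]]
obj [295 151] [[0.61, -0.17, 0.01], [0.68, -0.13, 0.12]]
obj [342 164] [[0.52, -0.42, 0.01], [0.63, -0.31, 0.03]]
obj [356 207] [[0.38, -0.42, 0.01], [0.45, -0.37, 0.07]]
lug px [265.90087725 179.44263151]
scene lug pts 62
[[0
[... 263 characters left out ...]
.094], [0.077, -0.003, 0.096], [0.08, -0.005, 0.098]]
[[0.077, -0.013, 0.088], [0.064, -0.03, 0.067], [0.087, 0.029, 0.099]]
0.08 40 [[0.55, -0.003], [0.608, 0.027]]
0.09 50 [[0.55, -0.026], [0.614, 0.029]]
0.1 40 [[0.57, -0.001], [0.614, 0.029]]
0.11 46 [[0.571, -0.005], [0.616, 0.028]]
0.12 51 [[0.569, -0.011], [0.608, 0.029]]
0.13 57 [[0.576, -0.009], [0.612, 0.025]]
0.14 24 [[0.581, 0.001], [0.609, 0.018]]
0.15 33 [[0.582, 0.0], [0.606, 0.017]]
0.16 13 [[0.587, -0.003], [0.601, 0.011]]
obj [241 133] [[0.61, -0.33, 0.01], [0.75, -0.13, 0.12]]
obj [280 152] [[0.52, -0.42, 0.01], [0.63, -0.31, 0.03]]
obj [326 154] [[0.38, -0.42, 0.01], [0.45, -0.36, 0.07]]
lug px [251.90689871 192.42644583]
```

View pics/crop_scene.png

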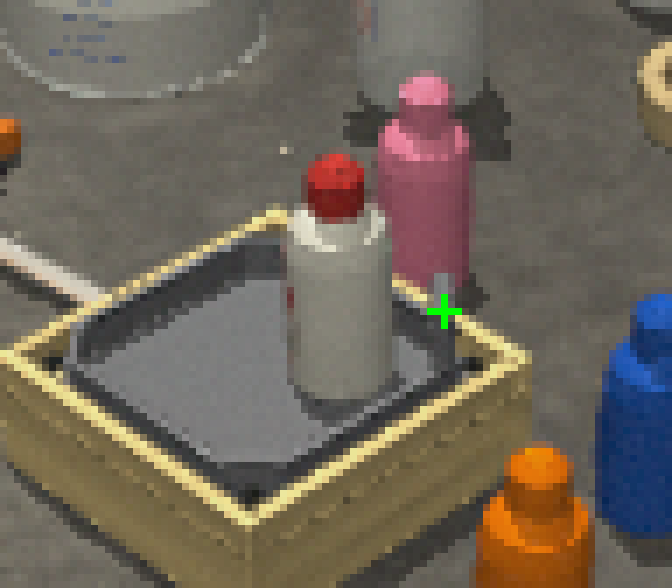

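View pics/crop_top.png

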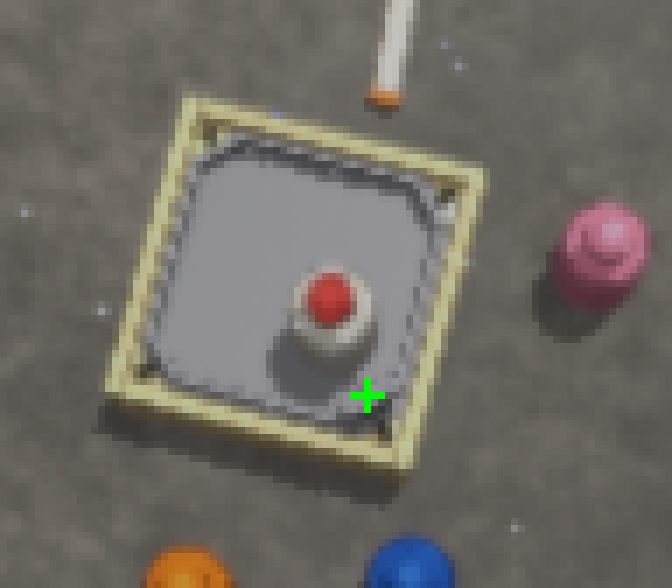

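The bottle I want is the white one with a red cap standing in the tray, scene pixel (237,187), top (262,165). These could be mistaken for it, as (column, row) in the scene image:
- pink bottle (250,175)
- blue bottle (283,204)
- orange bottle (264,225)
- white glue bottle with a red tip (120,218)

The crops confirm the choice. They also show the lug as a grey tab at scene (252,190), beside my green mark. The bottle axis is at about (0.592, 0.003) and the lug at about (0.552, -0.016).

apply_moves(
  plan=[
    {"tx":0.05,"ty":-0.028,"tz":0,"yaw":-0.014,"grip":1},
    {"tx":0.1,"ty":-0.056,"tz":0,"yaw":-0.028,"grip":1},
    {"tx":0.15,"ty":-0.084,"tz":0,"yaw":-0.042,"grip":1},
    {"tx":0.2,"ty":-0.112,"tz":0,"yaw":-0.056,"grip":1},
    {"tx":0.25,"ty":-0.14,"tz":0,"yaw":-0.07,"grip":1},
    {"tx":0.3,"ty":-0.168,"tz":0,"yaw":-0.084,"grip":1},
    {"tx":0.35,"ty":-0.196,"tz":0,"yaw":-0.098,"grip":1},
    {"tx":0.4,"ty":-0.224,"tz":0,"yaw":-0.112,"grip":1},
  ],
)

```text
time: 2.0
tool_pos: [0.4838, -0.1311, 0.2269]
tool_rot: [3.141, -0.0, 0.489]
contact_force: [0.3, -0.9, 0.4]
opening: 0.0915
```

apply_moves(
  plan=[
    {"tx":0.053,"ty":-0.023,"tz":0,"yaw":-0.014,"grip":1},
    {"tx":0.106,"ty":-0.046,"tz":0,"yaw":-0.028,"grip":1},
    {"tx":0.159,"ty":-0.068,"tz":0,"yaw":-0.042,"grip":1},
    {"tx":0.159,"ty":-0.068,"tz":0.0,"yaw":-0.042,"grip":1},
    {"tx":0.159,"ty":-0.068,"tz":0.03,"yaw":-0.042,"grip":1},
    {"tx":0.159,"ty":-0.068,"tz":0.03,"yaw":-0.042,"grip":1},
  ],
)

```text
time: 2.75
tool_pos: [0.5894, 0.0016, 0.1947]
tool_rot: [-3.139, 0.004, 0.53]
contact_force: [-0.1, -0.3, 0.3]
opening: 0.092
```

```bash
python3 - <<'E'
from h import *
s=robot.observe();print(s["tool_pos"],s["tool_rot"],s["qpos"])
im,d=robot.read_camera("scene");cv2.imwrite("pics/s1.png",cv2.resize(im[90:290,130:400,::-1],None,fx=2.6,fy=2.6))
E
```

```text
[0.58937657 0.00155512 0.19470308] [-3.13866919  0.00442206  0.53030916] [-1.27143956e-01  4.88263568e-01  1.38416033e+00 -4.05944534e-04
  1.27445559e+00  9.13469242e-01]
```

View pics/s1.png

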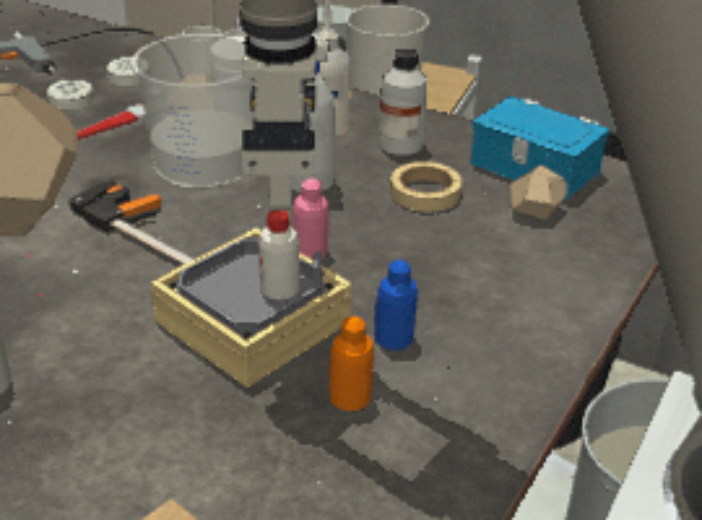

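apply_moves(
  plan=[
    {"tx":0.003,"ty":0,"tz":0.03,"yaw":0,"grip":1},
    {"tx":0.003,"ty":0,"tz":0.06,"yaw":0,"grip":1},
    {"tx":0.003,"ty":0,"tz":0.09,"yaw":0,"grip":1},
    {"tx":0.003,"ty":0,"tz":0.09,"yaw":0,"grip":1},
    {"tx":0.003,"ty":0,"tz":0.09,"yaw":0,"grip":-0.1},
    {"tx":0.003,"ty":0,"tz":0.09,"yaw":0,"grip":-0.1},
    {"tx":0.003,"ty":0,"tz":0.09,"yaw":0,"grip":-0.1},
    {"tx":0.003,"ty":0,"tz":0.09,"yaw":0,"grip":-0.1},
  ],
  force=12,
)

```text
time: 3.8
tool_pos: [0.5939, 0.0035, 0.1072]
tool_rot: [3.141, -0.001, 0.531]
contact_force: [-0.0, -0.0, 0.1]
opening: 0.0564
```

apply_moves(
  plan=[
    {"grip":-0.2},
    {"grip":-0.2},
    {"grip":-0.2},
    {"grip":-0.2},
  ],
  force=12,
)

```text
schema error: expected keys tx, ty, tz, yaw, grip
```

apply_moves(
  plan=[
    {"tx":0,"ty":0,"tz":0,"yaw":0,"grip":-0.2},
    {"tx":0,"ty":0,"tz":0,"yaw":0,"grip":-0.2},
    {"tx":0,"ty":0,"tz":0,"yaw":0,"grip":-0.2},
    {"tx":0,"ty":0,"tz":-0.01,"yaw":0,"grip":-0.2},
    {"tx":0,"ty":0,"tz":-0.03,"yaw":0,"grip":-0.2},
  ],
  force=12,
)

```text
time: 4.42
tool_pos: [0.593, 0.0036, 0.1365]
tool_rot: [-3.14, 0.002, 0.531]
contact_force: [-0.3, -0.5, -1.8]
opening: 0.0473
```

apply_moves(
  plan=[
    {"tx":0,"ty":0,"tz":-0.03,"yaw":0,"grip":-0.2},
    {"tx":0,"ty":0,"tz":-0.065,"yaw":0,"grip":-0.2},
    {"tx":-0.025,"ty":0.02,"tz":-0.07,"yaw":0,"grip":-0.2},
    {"tx":-0.06,"ty":0.045,"tz":-0.07,"yaw":0,"grip":-0.2},
    {"tx":-0.1,"ty":0.075,"tz":-0.07,"yaw":0,"grip":-0.2},
    {"tx":-0.14,"ty":0.105,"tz":-0.07,"yaw":0,"grip":-0.2},
    {"tx":-0.17,"ty":0.13,"tz":-0.07,"yaw":0,"grip":-0.2},
    {"tx":-0.193,"ty":0.146,"tz":-0.07,"yaw":0,"grip":-0.2},
  ],
  force=12,
)

```text
time: 5.42
tool_pos: [0.5004, -0.2217, 0.2072]
tool_rot: [3.141, 0.0, 0.529]
contact_force: [-0.2, 0.3, -1.1]
opening: 0.0474
```

```bash
python3 - <<'E'
from h import *
s=robot.observe();print(s["tool_pos"],s["tool_rot"])
im,d=robot.read_camera("scene");cv2.imwrite("pics/s2.png",cv2.resize(im[90:290,130:400,::-1],None,fx=2.6,fy=2.6))
W=cloud(d,"scene");b=(W[...,0]>.45)&(W[...,0]<.56)&(W[...,1]>-.28)&(W[...,1]<-.16)&(W[...,2]>.03)&(W[...,2]<.25)
v,u=np.where(b);print(np.nanmin(W[b],0),np.c_[u,v][:1]);z=W[...,2][b];print(np.histogram(z,12))
E
```

```text
[ 0.50040061 -0.22170961  0.20715912] [3.14139151e+00 1.61465406e-05 5.29440217e-01]
[ 0.46803396 -0.23043581  0.14894998] [[292 129]]
(array([31, 34, 29, 30, 39, 33, 31, 22, 36, 37, 18, 21]), array([0.14894998, 0.157333  , 0.16571601, 0.17409902, 0.18248204,
       0.19086505, 0.19924806, 0.20763108, 0.21601409, 0.2243971 ,
       0.23278012, 0.24116313, 0.24954614]))
```

View pics/s2.png

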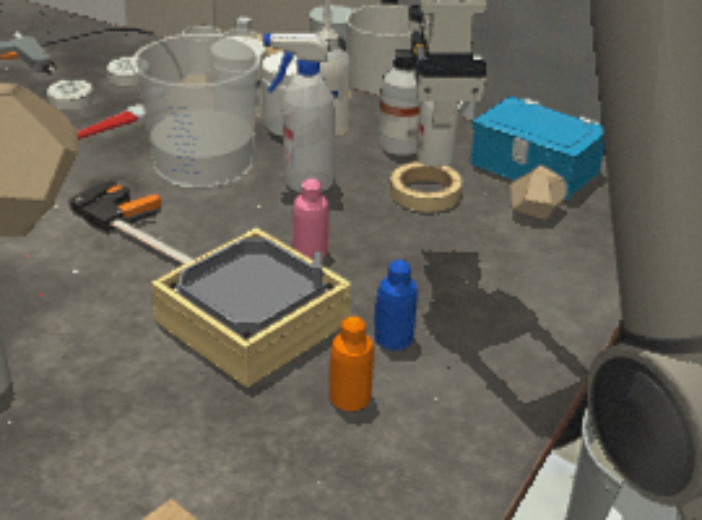

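apply_moves(
  plan=[
    {"tx":0,"ty":0,"tz":0.035,"yaw":0,"grip":-0.2},
    {"tx":0,"ty":0,"tz":0.075,"yaw":0,"grip":-0.2},
    {"tx":0,"ty":0,"tz":0.11,"yaw":0,"grip":-0.2},
    {"tx":0,"ty":0,"tz":0.135,"yaw":0,"grip":-0.2},
    {"tx":0,"ty":0,"tz":0.145,"yaw":0,"grip":-0.2},
    {"tx":0,"ty":0,"tz":0.147,"yaw":0,"grip":-0.2},
    {"tx":0,"ty":0,"tz":0.148,"yaw":0,"grip":-0.2},
  ],
  force=12,
)

```text
time: 6.35
tool_pos: [0.5018, -0.2204, 0.0597]
tool_rot: [3.14, -0.001, 0.531]
contact_force: [0.6, 0.5, -0.8]
opening: 0.0472
```

apply_moves(
  plan=[
    {"tx":0,"ty":0,"tz":0.001,"yaw":0,"grip":-0.2},
    {"tx":0,"ty":0,"tz":0.002,"yaw":0,"grip":-0.2},
    {"tx":0,"ty":0,"tz":0.003,"yaw":0,"grip":-0.2},
  ],
  force=12,
)

```text
time: 6.72
tool_pos: [0.5024, -0.2209, 0.0573]
tool_rot: [3.138, -0.002, 0.531]
contact_force: [-0.7, -0.2, 8.6]
opening: 0.047
```

apply_moves(
  plan=[
    {"tx":0,"ty":0,"tz":-0.001,"yaw":0,"grip":-0.2},
    {"tx":0,"ty":0,"tz":-0.001,"yaw":0,"grip":0.3},
    {"tx":0,"ty":0,"tz":-0.001,"yaw":0,"grip":0.7},
    {"tx":0,"ty":0,"tz":-0.001,"yaw":0,"grip":1},
    {"tx":0,"ty":0,"tz":-0.001,"yaw":0,"grip":1},
    {"tx":0,"ty":0,"tz":-0.02,"yaw":0,"grip":1},
    {"tx":0,"ty":0,"tz":-0.06,"yaw":0,"grip":1},
    {"tx":0,"ty":0,"tz":-0.11,"yaw":0,"grip":1},
  ],
)

```text
time: 7.72
tool_pos: [0.5006, -0.2198, 0.166]
tool_rot: [-3.139, 0.001, 0.531]
contact_force: [1.0, -1.2, 0.3]
opening: 0.092
```

```bash
python3 - <<'E'
from h import *
s=robot.observe();print(s["tool_pos"],s["tool_rot"],s["qpos"])
im,d=robot.read_camera("scene");cv2.imwrite("pics/s3.png",cv2.resize(im[90:290,130:400,::-1],None,fx=2.6,fy=2.6))
E
```

```text
[ 0.50058634 -0.21976223  0.16600058] [-3.13940594e+00  1.22561174e-03  5.30736129e-01] [-5.53846752e-01  4.37640572e-01  1.55336222e+00 -6.75712301e-05
  1.15309585e+00  4.86242274e-01]
```

View pics/s3.png

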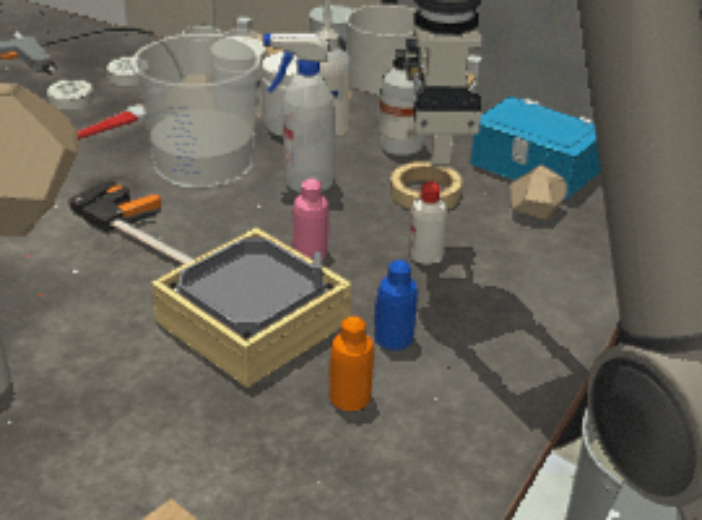

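```bash
python3 - <<'E'
from h import *
for c in("top","scene"):
    im,d=robot.read_camera(c);W=cloud(d,c);x,y,z=np.moveaxis(W,-1,0)
    hsv=cv2.cvtColor(im,cv2.COLOR_RGB2HSV);roi=(abs(x-.62)<.12)&(abs(y-.02)<.13)
    yel=(abs(hsv[...,0].astype(int)-25)<8)&(hsv[...,1]>50)&roi&(z>.052)&(z<.072)
    n,l,st,_=cv2.connectedComponentsWithStats(yel.astype(np.uint8));i=1+st[1:,4].argmax()
    r=cv2.minAreaRect(W[l==i][:,:2].astype(np.float32)*1000);print(c,"rim",r)
    m=roi&(z>.086)&(z<.11)&(x<.6);q=W[m];print("lug top",len(q),np.round([np.mean(q,0),q.min(0),q.max(0)],4).tolist())
    if len(q)>5:
        r=cv2.minAreaRect(q[:,:2].astype(np.float32)*1000);print(r)
    print([(np.round(t["pixel"],1).tolist(),round(t["confidence"],2),np.round(ray(t["pixel"][1],t["pixel"][0],.085,c),4).tolist()) for t in robot.tip_of("lug",c)])
    if c=="top": cv2.imwrite("pics/t3.png",cv2.resize(im[123:207,214:310,::-1],None,fx=7,fy=7,interpolation=cv2.INTER_NEAREST))
E
```

```text
top rim ((620.6979370117188, 22.6719970703125), (171.9999542236328, 172.5704803466797), 75.65177154541016)
lug top 28 [[0.5514, -0.0188, 0.0941], [0.541, -0.0318, 0.0885], [0.5632, -0.0056, 0.1003]]
((551.1832275390625, -18.01576042175293), (10.609186172485352, 31.70730972290039), 30.476911544799805)
[([179.7, 267.3], 0.91, [0.551, -0.0217, 0.085])]
scene rim ((622.5630493164062, 25.16888427734375), (174.168212890625, 179.49085998535156), 75.70964050292969)
lug top 31 [[0.5513, -0.0131, 0.0942], [0.5415, -0.0307, 0.0892], [0.5626, 0.0041, 0.097]]
((551.547119140625, -13.115325927734375), (9.331123352050781, 38.32496643066406), 30.44778060913086)
[([186.4, 252.3], 0.57, [0.5676, -0.0454, 0.085])]
```

View pics/t3.png

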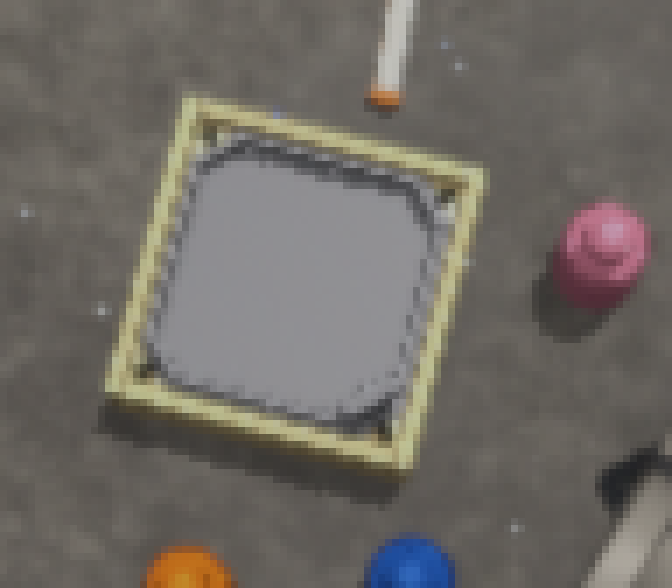

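apply_moves(
  plan=[
    {"tx":0.018,"ty":-0.019,"tz":-0.01,"yaw":-0.18,"grip":1},
    {"tx":0.036,"ty":-0.038,"tz":-0.01,"yaw":-0.36,"grip":1},
    {"tx":0.055,"ty":-0.056,"tz":-0.01,"yaw":-0.54,"grip":1},
    {"tx":0.073,"ty":-0.075,"tz":-0.01,"yaw":-0.72,"grip":1},
    {"tx":0.092,"ty":-0.094,"tz":-0.01,"yaw":-0.9,"grip":1},
    {"tx":0.11,"ty":-0.112,"tz":-0.01,"yaw":-1.08,"grip":1},
    {"tx":0.128,"ty":-0.131,"tz":-0.01,"yaw":-1.26,"grip":1},
    {"tx":0.147,"ty":-0.15,"tz":-0.01,"yaw":-1.44,"grip":0.2},
  ],
)

```text
time: 8.98
tool_pos: [0.5513, -0.0154, 0.1738]
tool_rot: [-3.139, -0.002, 1.977]
contact_force: [-0.5, 0.1, 0.4]
opening: 0.0858
```

apply_moves(
  plan=[
    {"tx":-0.001,"ty":0,"tz":0,"yaw":-0.13,"grip":0.2},
    {"tx":-0.001,"ty":0,"tz":0.02,"yaw":-0.13,"grip":0.2},
    {"tx":-0.001,"ty":0,"tz":0.04,"yaw":-0.13,"grip":0.2},
    {"tx":-0.001,"ty":0,"tz":0.06,"yaw":-0.13,"grip":0.2},
    {"tx":-0.001,"ty":0,"tz":0.06,"yaw":-0.13,"grip":0.2},
  ],
)

```text
time: 9.6
tool_pos: [0.5505, -0.017, 0.1129]
tool_rot: [-3.137, -0.004, 2.101]
contact_force: [0.5, 0.8, 0.2]
opening: 0.0553
```

```bash
python3 - <<'E'
from h import *
s=robot.observe();print(s["tool_pos"],s["tool_rot"],s["opening"])
im,d=robot.read_camera("scene");cv2.imwrite("pics/s4.png",cv2.resize(im[130:250,170:330,::-1],None,fx=4.5,fy=4.5))
E
```

```text
[ 0.55050594 -0.01696621  0.11288923] [-3.13668528 -0.00401722  2.10073753] 0.055280032993979815
```

View pics/s4.png

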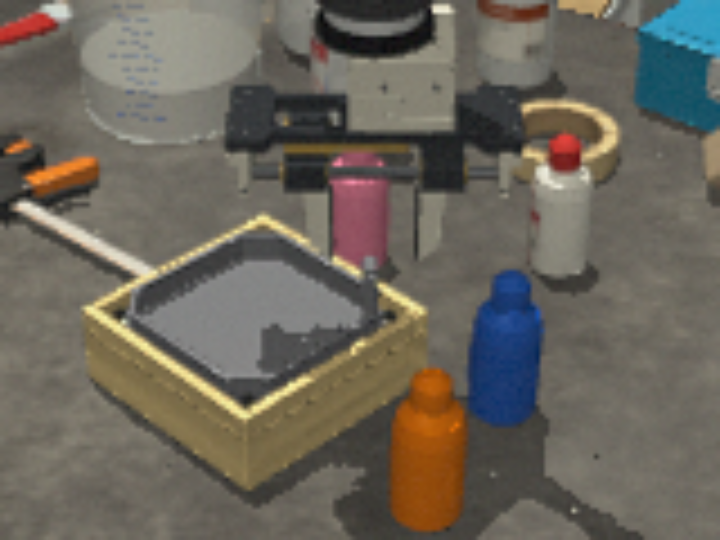

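apply_moves(
  plan=[
    {"tx":0,"ty":0.001,"tz":0.02,"yaw":0,"grip":0.0},
    {"tx":0,"ty":0.001,"tz":0.038,"yaw":0,"grip":-0.2},
    {"tx":0,"ty":0.001,"tz":0.046,"yaw":0,"grip":-0.4},
    {"tx":0,"ty":0.001,"tz":0.046,"yaw":0,"grip":-0.6},
    {"tx":0,"ty":0.001,"tz":0.046,"yaw":0,"grip":-0.65},
    {"tx":0,"ty":0.001,"tz":0.046,"yaw":0,"grip":-0.7},
  ],
  force=5,
)

```text
time: 10.4
tool_pos: [0.5538, -0.0169, 0.0704]
tool_rot: [3.141, 0.001, 2.101]
contact_force: [-0.6, -0.0, 0.0]
opening: 0.0144
```

apply_moves(
  plan=[
    {"tx":0,"ty":0,"tz":0,"yaw":0,"grip":-0.7},
    {"tx":0,"ty":0,"tz":0,"yaw":0,"grip":-0.7},
  ],
  force=5,
)

```text
time: 10.65
tool_pos: [0.5534, -0.0168, 0.0699]
tool_rot: [3.141, 0.0, 2.101]
contact_force: [0.2, -0.8, -1.1]
opening: 0.0137
```

```bash
python3 - <<'E'
from h import *
for i in range(3):
    s=robot.observe();print(s["tool_pos"],s["contact_force"],s["opening"])
    im,d=robot.read_camera("scene")
cv2.imwrite("pics/s5.png",cv2.resize(im[150:230,190:300,::-1],None,fx=6,fy=6))
E
```

```text
[ 0.55339567 -0.01675827  0.06989887] [ 0.16307876 -0.79918838 -1.12206558] 0.013721343808842521
[ 0.55336475 -0.0167741   0.06983395] [-0.68388144 -0.26685228 -0.38017734] 0.013782103772666572
[ 0.55334086 -0.01677537  0.06978263] [0.01370603 0.57857014 0.22379017] 0.01405108561352934
```

View pics/s5.png

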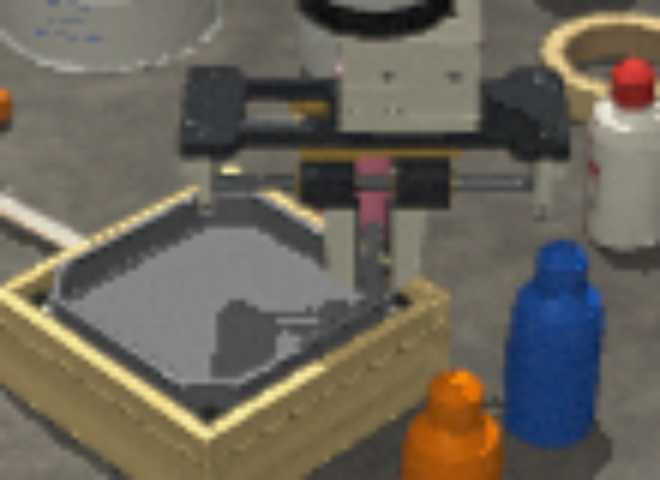

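apply_moves(
  plan=[
    {"tx":0,"ty":-0.001,"tz":0.0035,"yaw":0,"grip":-0.72},
    {"tx":0,"ty":-0.001,"tz":0.0035,"yaw":0,"grip":-0.78},
    {"tx":0,"ty":-0.001,"tz":0.0035,"yaw":0,"grip":-0.84},
    {"tx":0,"ty":-0.001,"tz":0.0035,"yaw":0,"grip":-0.9},
    {"tx":0,"ty":-0.001,"tz":0.0035,"yaw":0,"grip":-1},
  ],
  force=6,
)

```text
time: 11.42
tool_pos: [0.5523, -0.0173, 0.0661]
tool_rot: [-3.141, -0.0, 2.101]
contact_force: [-0.8, 0.6, -1.2]
opening: 0.0099
```

apply_moves(
  plan=[
    {"tx":0,"ty":0.0,"tz":0,"yaw":0,"grip":-1},
    {"tx":0,"ty":0.0005,"tz":-0.002,"yaw":0,"grip":-1},
    {"tx":0,"ty":0.001,"tz":-0.004,"yaw":0,"grip":-1},
    {"tx":0,"ty":0.0015,"tz":-0.006,"yaw":0,"grip":-1},
    {"tx":0,"ty":0.0015,"tz":-0.006,"yaw":0,"grip":-1},
  ],
  force=10,
)

```text
time: 12.05
tool_pos: [0.5537, -0.0164, 0.072]
tool_rot: [-3.141, -0.0, 2.101]
contact_force: [1.5, 0.6, -5.8]
opening: 0.0099
```

```bash
cat > look.py <<'E'
import sys
from h import *
s=robot.observe();print(np.round(s["tool_pos"],4),s["contact_force"],s["torque"],s["opening"])
im,d=robot.read_camera("scene");W=cloud(d,"scene")
cv2.imwrite(f"pics/{sys.argv[1]}.png",cv2.resize(im[150:230,190:300,::-1],None,fx=6,fy=6))
# floor plane of the insert: grey pts in the interior
a=np.deg2rad(30.4);dg=np.array([np.cos(a),np.sin(a)]);pp=np.array([-dg[1],dg[0]]);C=np.array([.6208,.0235])
p=(W[...,:2]-C)@dg;r=(W[...,:2]-C)@pp;hsv=cv2.cvtColor(im,cv2.COLOR_RGB2HSV)
m=(abs(p)<.06)&(abs(r)<.05)&(abs(p)+abs(r)<.07)&(W[...,2]>.03)&(hsv[...,1]<45)
A=np.c_[p[m],r[m],np.ones(m.sum())];z=W[...,2][m]
for _ in range(4):
    k=np.linalg.lstsq(A,z,rcond=None)[0];e=abs(z-A@k);A,z=A[e<.006],z[e<.006]
print("n",len(z),"tilt deg along diag (lug up +)",-np.rad2deg(k[0]),"perp",np.rad2deg(k[1]),"z centre",k[2])
yel=(abs(hsv[...,0].astype(int)-25)<8)&(hsv[...,1]>50)&(W[...,2]>.05)&(W[...,2]<.2)&(abs(p)<.15)&(abs(r)<.15)
n,l,st,_=cv2.connectedComponentsWithStats(yel.astype(np.uint8));i=1+st[1:,4].argmax();q=W[l==i]
print("rim z",np.median(q[:,2]),cv2.minAreaRect(q[q[:,2]<.075][:,:2].astype(np.float32)*1000))
E
python3 look.py s6
```

```text
[ 0.5537 -0.0164  0.072 ] [ 1.46564956  0.64525002 -5.75174087] [-0.00062747 -0.11225303 -0.02005824] 0.009873508025890865
n 49 tilt deg along diag (lug up +) 100.36027458401651 perp 113.9917387907884 z centre 0.12409091472882208
rim z 0.05917350089822364 ((621.15478515625, 24.25054168701172), (173.67471313476562, 175.61630249023438), 75.83134460449219)
```

View pics/s6.png

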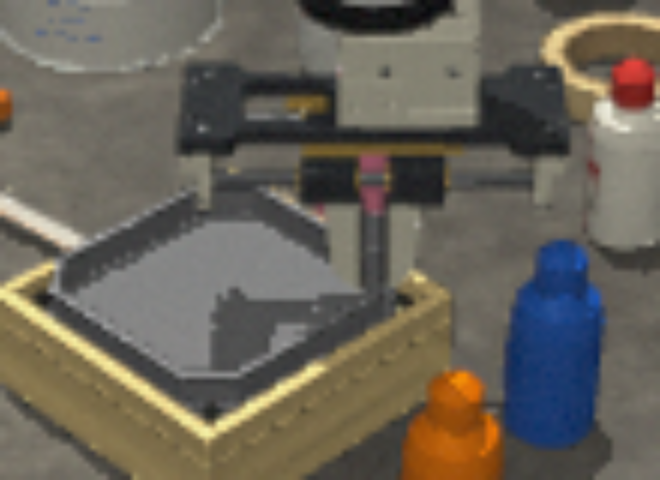

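```bash
sed -i 's/(W\[...,2\]>.03)&(hsv/(abs(W[...,2]-ZC)<.02)\&(hsv/; s/^s=robot/ZC=float(sys.argv[2])\ns=robot/' look.py
sed -i 's/abs(p)<.06)&(abs(r)<.05)/p>-.045)\&(p<.06)\&(abs(r)<.05)/' look.py; python3 look.py s7 .052
```

```text
[ 0.5537 -0.0164  0.072 ] [ 1.64049736  0.63721064 -5.02402416] [ 0.02746464 -0.10951745 -0.01730863] 0.0097687472402183
n 488 tilt deg along diag (lug up +) 0.6603632343266892 perp 0.17241023816797535 z centre 0.05360961107846312
rim z 0.05871451152165419 ((621.46044921875, 24.869461059570312), (174.79563903808594, 176.36865234375), 76.50263977050781)
```

The lift was almost level: only 0.7° of tilt, with no bead released yet. So I'll lower the insert, then regrip higher and more softly so the lug can turn between the pads.

apply_moves(
  plan=[
    {"tx":0,"ty":-0.001,"tz":0.003,"yaw":0,"grip":-1},
    {"tx":0,"ty":-0.0015,"tz":0.006,"yaw":0,"grip":-1},
    {"tx":0,"ty":-0.0015,"tz":0.006,"yaw":0,"grip":-1},
    {"tx":0,"ty":-0.0015,"tz":0.006,"yaw":0,"grip":-0.65},
    {"tx":0,"ty":-0.0015,"tz":0.006,"yaw":0,"grip":-0.65},
  ],
  force=6,
)

```text
time: 12.78
tool_pos: [0.5527, -0.0173, 0.0665]
tool_rot: [3.141, 0.0, 2.101]
contact_force: [-0.4, 0.3, -0.6]
opening: 0.016
```

```bash
python3 look.py s8 .050
```

```text
[ 0.5527 -0.0173  0.0665] [-0.35919317  0.33492258 -0.57229939] [ 0.02865339 -0.19147874  0.00440059] 0.01601334064915763
n 488 tilt deg along diag (lug up +) -0.07369349143302428 perp -0.05285527897080943 z centre 0.048421384582003256
rim z 0.05951776056565906 ((621.828857421875, 25.098899841308594), (173.21878051757812, 175.49606323242188), 75.34390258789062)
```

apply_moves(
  plan=[
    {"tx":0,"ty":0,"tz":-0.008,"yaw":0,"grip":-0.65},
    {"tx":0,"ty":0,"tz":-0.0155,"yaw":0,"grip":-0.65},
    {"tx":0,"ty":0,"tz":-0.0155,"yaw":0,"grip":-0.7},
    {"tx":0,"ty":0,"tz":-0.0155,"yaw":0,"grip":-0.8},
    {"tx":0,"ty":0,"tz":-0.0155,"yaw":0,"grip":-0.9},
    {"tx":0,"ty":0,"tz":-0.0155,"yaw":0,"grip":-1},
    {"tx":0,"ty":0,"tz":-0.0155,"yaw":0,"grip":-1},
  ],
  force=4,
)

```text
time: 13.7
tool_pos: [0.5524, -0.0173, 0.0817]
tool_rot: [-3.141, 0.0, 2.101]
contact_force: [-1.7, 1.0, 4.0]
opening: 0.01
```

apply_moves(
  plan=[
    {"tx":0,"ty":0.0005,"tz":-0.002,"yaw":0,"grip":-1},
    {"tx":0,"ty":0.001,"tz":-0.004,"yaw":0,"grip":-1},
    {"tx":0,"ty":0.0015,"tz":-0.006,"yaw":0,"grip":-1},
    {"tx":0,"ty":0.0015,"tz":-0.006,"yaw":0,"grip":-1},
  ],
  force=4,
)

```text
time: 14.2
tool_pos: [0.554, -0.0164, 0.0877]
tool_rot: [3.141, 0.0, 2.101]
contact_force: [1.7, 1.2, -3.2]
opening: 0.0101
```

```bash
python3 look.py s9 .052
```

```text
[ 0.554  -0.0164  0.0877] [ 1.67379352  1.2182289  -3.17174663] [ 0.13727129 -0.30646873 -0.01849584] 0.010115558199638552
n 483 tilt deg along diag (lug up +) 0.8002548858986414 perp 0.3866502256043462 z centre 0.05312030954736489
rim z 0.05896381820957039 ((621.4928588867188, 24.820785522460938), (175.6289825439453, 175.77389526367188), 75.78606414794922)
```

apply_moves(
  plan=[
    {"tx":0,"ty":0.0005,"tz":-0.0015,"yaw":0,"grip":-1},
    {"tx":0,"ty":0.001,"tz":-0.003,"yaw":0,"grip":-1},
    {"tx":0,"ty":0.001,"tz":-0.003,"yaw":0,"grip":-1},
  ],
  force=4,
)

```text
time: 14.62
tool_pos: [0.5551, -0.016, 0.0911]
tool_rot: [3.14, 0.001, 2.101]
contact_force: [1.5, 1.6, -1.5]
opening: 0.0101
```

```bash
python3 look.py s10 .054
```

```text
[ 0.5551 -0.016   0.0911] [ 1.53329376  1.57858636 -1.54085923] [ 2.30655317e-01 -5.68299136e-01 -1.01823898e-04] 0.010149693203367475
n 482 tilt deg along diag (lug up +) 2.347555363051043 perp 0.4175416779247641 z centre 0.05351086269395451
rim z 0.0591328953534577 ((620.6366577148438, 24.120758056640625), (174.99163818359375, 173.96890258789062), 75.46063232421875)
```

View pics/s10.png

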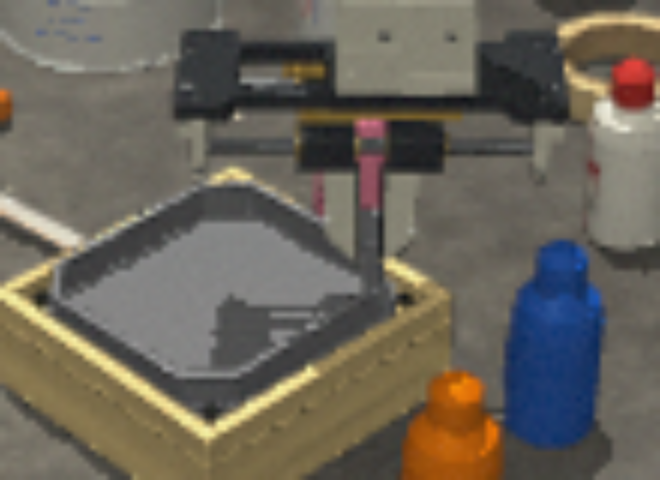

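apply_moves(
  plan=[
    {"tx":0,"ty":0.0005,"tz":-0.0015,"yaw":0,"grip":-1},
    {"tx":0,"ty":0.001,"tz":-0.003,"yaw":0,"grip":-1},
    {"tx":0,"ty":0.0015,"tz":-0.0045,"yaw":0,"grip":-1},
    {"tx":0,"ty":0.0015,"tz":-0.0045,"yaw":0,"grip":-1},
  ],
  force=4,
)

```text
time: 15.18
tool_pos: [0.5555, -0.0153, 0.095]
tool_rot: [-3.141, -0.0, 2.101]
contact_force: [0.8, 0.5, -3.0]
opening: 0.0103
```

```bash
python3 look.py s11 .054
```

```text
[ 0.5555 -0.0153  0.095 ] [ 0.84544668  0.49536172 -2.97129658] [ 0.14376012 -0.20872671 -0.02628593] 0.010262906002144793
n 474 tilt deg along diag (lug up +) 3.532264255524149 perp -0.052822482796827865 z centre 0.054454917652830934
rim z 0.05914529709746079 ((620.0122680664062, 24.697044372558594), (173.32159423828125, 176.2393035888672), 75.41495513916016)
```

View pics/s11.png

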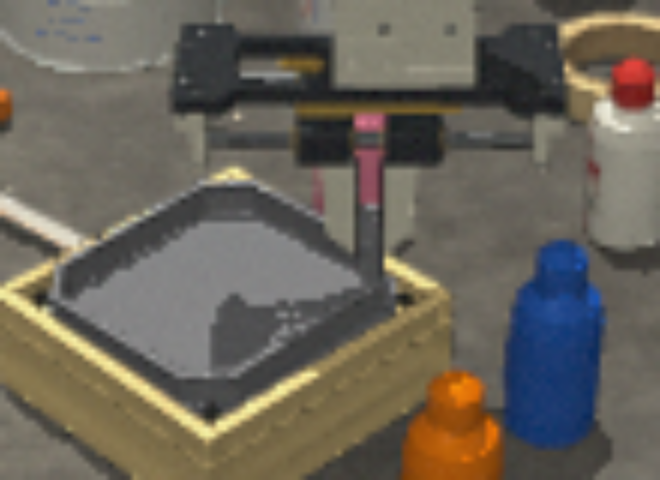

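apply_moves(
  plan=[
    {"tx":0,"ty":0.0005,"tz":-0.002,"yaw":0,"grip":-1},
    {"tx":0,"ty":0.001,"tz":-0.004,"yaw":0,"grip":-1},
    {"tx":0,"ty":0.0015,"tz":-0.006,"yaw":0,"grip":-1},
    {"tx":0,"ty":0.002,"tz":-0.0075,"yaw":0,"grip":-1},
    {"tx":0,"ty":0.002,"tz":-0.0075,"yaw":0,"grip":-1},
  ],
  force=7,
)

```text
time: 15.85
tool_pos: [0.5576, -0.0144, 0.103]
tool_rot: [-3.142, 0.0, 2.101]
contact_force: [-0.3, -0.9, -0.2]
opening: 0.0108
```

```bash
python3 look.py s12 .058
```

```text
[ 0.5576 -0.0144  0.103 ] [-0.26717278 -0.91757742 -0.16431742] [-0.19251477 -0.00089227 -0.01533003] 0.01081050682177161
n 436 tilt deg along diag (lug up +) 5.956893144175833 perp 3.1800173636682687 z centre 0.05956697039306306
rim z 0.05948344710775133 ((619.9815673828125, 24.56568145751953), (174.09759521484375, 174.96502685546875), 75.16905212402344)
```

View pics/s12.png

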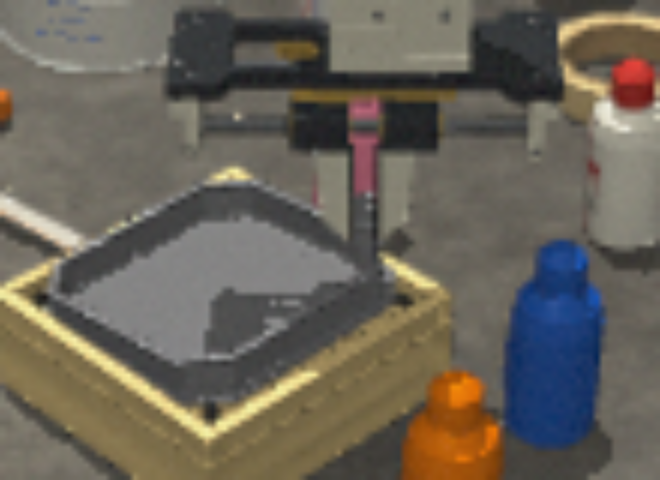

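apply_moves(
  plan=[
    {"tx":0,"ty":0.0005,"tz":-0.0015,"yaw":0,"grip":-1},
    {"tx":0,"ty":0.001,"tz":-0.003,"yaw":0,"grip":-1},
    {"tx":0,"ty":0.0015,"tz":-0.0045,"yaw":0,"grip":-1},
    {"tx":0,"ty":0.002,"tz":-0.006,"yaw":0,"grip":-1},
    {"tx":0,"ty":0.002,"tz":-0.006,"yaw":0,"grip":-1},
  ],
  force=6,
)

```text
time: 16.52
tool_pos: [0.5595, -0.0131, 0.1089]
tool_rot: [3.141, 0.0, 2.101]
contact_force: [-0.5, -0.2, -1.6]
opening: 0.0111
```

```bash
python3 look.py s13 .061
```

```text
[ 0.5595 -0.0131  0.1089] [-0.46999083 -0.22736717 -1.61491589] [-0.15526678  0.08559209  0.03931625] 0.011062776069912255
n 439 tilt deg along diag (lug up +) 7.994725589596736 perp 2.799454115892916 z centre 0.06216018286238607
rim z 0.05931404201847485 ((621.0153198242188, 24.072494506835938), (175.19561767578125, 174.91049194335938), 75.57454681396484)
```

View pics/s13.png

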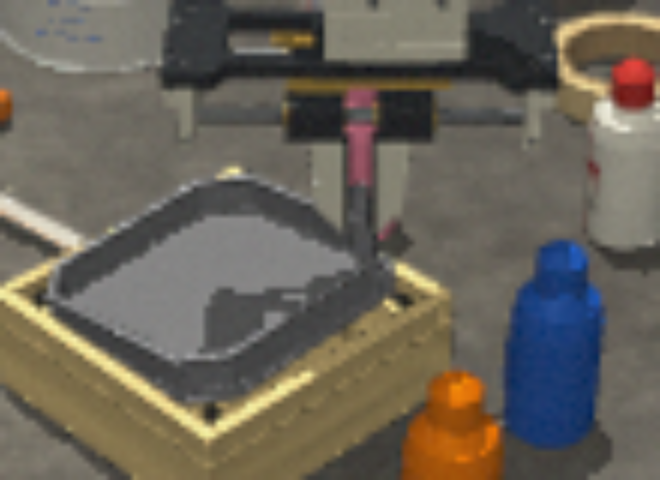

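apply_moves(
  plan=[
    {"tx":0,"ty":0.0005,"tz":-0.0015,"yaw":0,"grip":-1},
    {"tx":0,"ty":0.001,"tz":-0.003,"yaw":0,"grip":-1},
    {"tx":0,"ty":0.0015,"tz":-0.0045,"yaw":0,"grip":-1},
    {"tx":0,"ty":0.002,"tz":-0.006,"yaw":0,"grip":-1},
    {"tx":0,"ty":0.002,"tz":-0.006,"yaw":0,"grip":-1},
  ],
  force=4,
)

```text
time: 17.2
tool_pos: [0.5613, -0.0122, 0.1149]
tool_rot: [3.141, 0.0, 2.101]
contact_force: [0.2, 0.6, -1.8]
opening: 0.0117
```

```bash
python3 look.py s14 .066
```

```text
[ 0.5613 -0.0122  0.1149] [ 0.18904028  0.59438728 -1.81761962] [ 0.01196984 -0.07026606  0.02826124] 0.011679358272862083
n 435 tilt deg along diag (lug up +) 10.341031938572419 perp 2.5078598750676506 z centre 0.06544841804213591
rim z 0.059474796349810545 ((619.7716674804688, 23.713607788085938), (175.2130126953125, 173.7007598876953), 75.44908905029297)
```

View pics/s14.png

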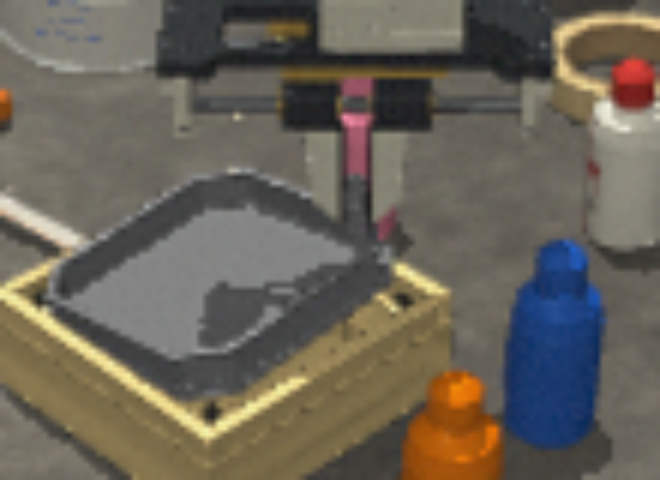

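Both side beads are off: the floor centre is up 17 mm, tilt is 10° and only the far corner is still seated. The carrier rim hasn't moved. Next I'll firm the grip in stages. The flat pads will then level the insert and lift the far corner, while I back off along the diagonal.

apply_moves(
  plan=[
    {"tx":0,"ty":-0.001,"tz":0,"yaw":0,"grip":-1},
    {"tx":0,"ty":-0.002,"tz":0,"yaw":0,"grip":-1},
    {"tx":0,"ty":-0.002,"tz":0,"yaw":0,"grip":-1},
  ],
  force=25,
)

```text
time: 17.62
tool_pos: [0.5592, -0.0133, 0.1147]
tool_rot: [-3.141, 0.0, 2.101]
contact_force: [0.6, 0.8, -1.6]
opening: 0.0107
```

```bash
python3 look.py s15 .066
```

```text
[ 0.5592 -0.0133  0.1147] [ 0.61172595  0.81407737 -1.64391165] [-0.07582275 -0.01518113 -0.04697709] 0.010663588883832693
n 440 tilt deg along diag (lug up +) 8.441010739453343 perp 2.2431696750207375 z centre 0.0672161222459528
rim z 0.0591997511590888 ((620.4036254882812, 23.658340454101562), (175.9668731689453, 175.38015747070312), 75.46087646484375)
```

View pics/s15.png

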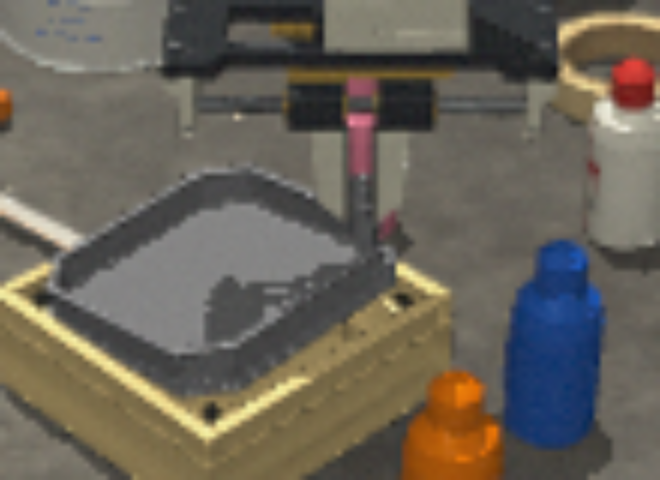

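apply_moves(
  plan=[
    {"tx":0,"ty":-0.001,"tz":0,"yaw":0,"grip":-1},
    {"tx":0,"ty":-0.002,"tz":0,"yaw":0,"grip":-1},
    {"tx":0,"ty":-0.003,"tz":-0.001,"yaw":0,"grip":-1},
    {"tx":0,"ty":-0.003,"tz":-0.001,"yaw":0,"grip":-1},
  ],
  force=60,
)

```text
time: 18.18
tool_pos: [0.5567, -0.0149, 0.1159]
tool_rot: [-3.142, 0.0, 2.101]
contact_force: [-1.6, -1.2, -1.2]
opening: 0.0095
```

```bash
python3 look.py s16 .068
```

```text
[ 0.5567 -0.0149  0.1159] [-1.58244282 -1.24086011 -1.18049596] [-0.1988857   0.21768584 -0.01825401] 0.009539738579390092
n 446 tilt deg along diag (lug up +) 7.408559848065425 perp 2.4258809331079267 z centre 0.06986163369556281
rim z 0.05939945668381301 ((620.5283813476562, 24.18932342529297), (174.94525146484375, 176.0787811279297), 75.37591552734375)
```

View pics/s16.png

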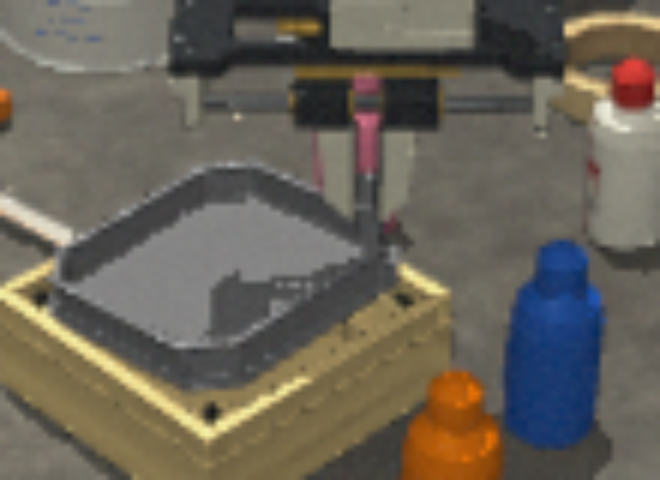

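apply_moves(
  plan=[
    {"tx":0,"ty":-0.002,"tz":-0.001,"yaw":0,"grip":-1},
    {"tx":0,"ty":-0.002,"tz":-0.002,"yaw":0,"grip":-1},
    {"tx":0,"ty":-0.003,"tz":-0.004,"yaw":0,"grip":-1},
    {"tx":0,"ty":-0.003,"tz":-0.004,"yaw":0,"grip":-1},
  ],
  force=60,
)

```text
time: 18.73
tool_pos: [0.5543, -0.0163, 0.12]
tool_rot: [3.141, 0.0, 2.101]
contact_force: [0.0, -0.6, -2.2]
opening: 0.0097
```

```bash
python3 look.py s17 .072
```

```text
[ 0.5543 -0.0163  0.12  ] [ 0.03072218 -0.64420149 -2.16181017] [-0.06120018 -0.01670928  0.06488542] 0.009740342036491953
n 450 tilt deg along diag (lug up +) 6.937395906210266 perp 2.1197512589687557 z centre 0.07400501945491318
rim z 0.05939892549354253 ((619.8985595703125, 24.74175262451172), (173.7129364013672, 173.49276733398438), 75.0536117553711)
```

View pics/s17.png

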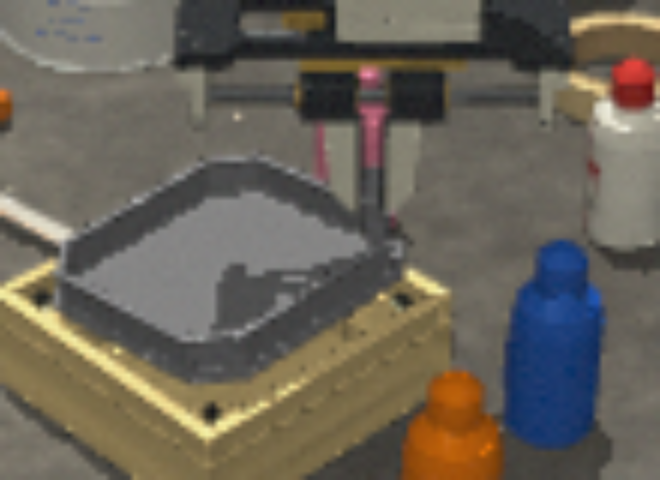

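apply_moves(
  plan=[
    {"tx":0,"ty":0,"tz":-0.005,"yaw":0,"grip":-1},
    {"tx":0,"ty":0,"tz":-0.015,"yaw":0,"grip":-1},
    {"tx":0,"ty":0,"tz":-0.03,"yaw":0,"grip":-1},
    {"tx":0,"ty":0,"tz":-0.05,"yaw":0,"grip":-1},
    {"tx":0,"ty":0,"tz":-0.06,"yaw":0,"grip":-1},
    {"tx":0,"ty":0,"tz":-0.06,"yaw":0,"grip":-1},
  ],
  force=60,
)

```text
time: 19.52
tool_pos: [0.5546, -0.0163, 0.1808]
tool_rot: [3.14, 0.001, 2.101]
contact_force: [0.2, -0.5, -1.0]
opening: 0.01
```

```bash
python3 look.py s18 .132
```

```text
[ 0.5546 -0.0163  0.1808] [ 0.15759007 -0.47913118 -1.01867135] [-0.05690357  0.02175058  0.02107777] 0.009994455599200336
n 433 tilt deg along diag (lug up +) 6.629208940131099 perp 2.284489384517837 z centre 0.13483260127163332
rim z 0.05916834488340358 ((620.064453125, 24.033912658691406), (174.68728637695312, 174.0361328125), 75.2208023071289)
```

View pics/s18.png

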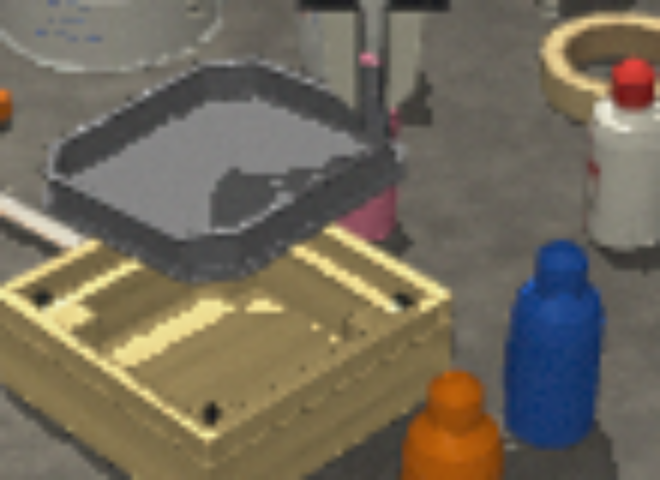

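The insert is free and the carrier stayed put: scene crop rim corners unchanged, beads visible at (40,298), (405,300) and (212,412). But the insert hangs tilted 6.6° with 2.3° of roll. To level it I'll set it flat on free table to the left of the carrier, regrip it lower and lift. First I'll check that spot is clear.

```bash
python3 - <<'E'
from h import *
W=cloud(np.load("pics/top0_d.npy"),"top");V=cloud(np.load("pics/scene0_d.npy"),"scene")
for n,X in(("top",W),("scene",V)):
    m=(X[...,2]>.007)&(X[...,0]>.42)&(X[...,0]<.95)&(X[...,1]>.05)&(X[...,1]<.5)
    k,l,st,_=cv2.connectedComponentsWithStats(m.astype(np.uint8))
    for i in range(1,k):
        if st[i,4]>25:
            q=X[l==i];r=cv2.minAreaRect(q[:,:2].astype(np.float32)*1000);print(n,st[i],np.round([q.min(0),q.max(0)],3).tolist(),np.round(cv2.boxPoints(r)).tolist())
    c=np.array([.655,.207]);dd=np.hypot(X[...,0]-c[0],X[...,1]-c[1]);dd=np.where(X[...,2]>.007,dd,9)
    j=np.unravel_index(np.nanargmin(dd),dd.shape);print("nearest",dd[j],X[j])
E
```

```text
top [186  45  39  20 432] [[0.927, 0.125, 0.244], [0.95, 0.257, 0.363]] [[927.0, 257.0], [927.0, 125.0], [950.0, 125.0], [950.0, 257.0]]
top [ 119   60   82   83 3196] [[0.714, 0.246, 0.007], [0.95, 0.5, 0.277]] [[714.0, 500.0], [714.0, 246.0], [950.0, 246.0], [950.0, 500.0]]
top [166  81  17  13 163] [[0.915, 0.32, 0.008], [0.95, 0.389, 0.066]] [[915.0, 320.0], [950.0, 320.0], [950.0, 389.0], [915.0, 389.0]]
top [229 137  20  49 690] [[0.54, 0.051, 0.007], [0.723, 0.125, 0.078]] [[539.0, 53.0], [707.0, 12.0], [725.0, 87.0], [558.0, 127.0]]
top [141 180  42  21 420] [[0.482, 0.313, 0.007], [0.561, 0.475, 0.021]] [[476.0, 322.0], [527.0, 310.0], [563.0, 470.0], [512.0, 481.0]]
top [234 201  14  14 147] [[0.426, 0.056, 0.008], [0.473, 0.107, 0.118]] [[417.0, 70.0], [458.0, 48.0], [480.0, 88.0], [440.0, 110.0]]
nearest 0.023743004006293252 [0.67848363 0.2104999  0.008634  ]
scene [ 75 106  37  44 905] [[0.928, 0.131, 0.236], [0.95, 0.261, 0.362]] [[927.0, 131.0], [949.0, 131.0], [950.0, 261.0], [929.0, 261.0]]
scene [137 159   9  11  48] [[0.929, 0.05, 0.08], [0.949, 0.07, 0.12]] [[929.0, 51.0], [949.0, 50.0], [949.0, 70.0], [930.0, 70.0]]
scene [   1  177  133  110 7538] [[0.715, 0.253, 0.007], [0.95, 0.5, 0.273]] [[656.0, 393.0], [809.0, 249.0], [994.0, 447.0], [841.0, 591.0]]
scene [ 188  193   57   45 1307] [[0.539, 0.05, 0.007], [0.726, 0.129, 0.072]] [[539.0, 51.0], [714.0, 14.0], [730.0, 94.0], [555.0, 131.0]]
scene [256 212  18  35 497] [[0.427, 0.063, 0.007], [0.478, 0.108, 0.115]] [[418.0, 98.0], [434.0, 61.0], [480.0, 81.0], [464.0, 118.0]]
scene [ 144  282   64   50 1133] [[0.481, 0.313, 0.007], [0.563, 0.478, 0.015]] [[478.0, 323.0], [530.0, 311.0], [566.0, 467.0], [514.0, 479.0]]
nearest 0.09696591158454737 [0.63520345 0.11207643 0.0183679 ]
```

apply_moves(
  plan=[
    {"tx":0.02,"ty":0.01,"tz":0,"yaw":0,"grip":-1},
    {"tx":0.055,"ty":0.028,"tz":0,"yaw":0,"grip":-1},
    {"tx":0.09,"ty":0.046,"tz":0,"yaw":0,"grip":-1},
    {"tx":0.125,"ty":0.064,"tz":0,"yaw":0,"grip":-1},
    {"tx":0.16,"ty":0.082,"tz":0,"yaw":0,"grip":-1},
    {"tx":0.179,"ty":0.092,"tz":0,"yaw":0,"grip":-1},
    {"tx":0.179,"ty":0.092,"tz":0.02,"yaw":0,"grip":-1},
    {"tx":0.179,"ty":0.092,"tz":0.04,"yaw":0,"grip":-1},
  ],
  force=60,
)

```text
time: 20.58
tool_pos: [0.5425, 0.1851, 0.1384]
tool_rot: [-3.14, -0.0, 2.102]
contact_force: [0.3, -0.3, -1.7]
opening: 0.0094
```

```bash
cat > look2.py <<'E'
import sys
from h import *
s=robot.observe();print(np.round(s["tool_pos"],4),s["contact_force"],s["torque"],s["opening"])
T=np.array(s["tool_pos"]);a=s["tool_rot"][2]-np.pi/2;dg=np.array([np.cos(a),np.sin(a)]);pp=np.array([-dg[1],dg[0]])
C=T[:2]+.08*dg;ZC=T[2]-float(sys.argv[2])
for c in sys.argv[3:]:
    im,d=robot.read_camera(c);W=cloud(d,c)
    u,v=proj([*C,ZC],c).astype(int);y0,x0=max(0,v-60),max(0,u-75)
    cv2.imwrite(f"pics/{sys.argv[1]}_{c}.png",cv2.resize(im[y0:y0+120,x0:x0+150,::-1],None,fx=4.5,fy=4.5))
    p=(W[...,:2]-C)@dg;r=(W[...,:2]-C)@pp;hsv=cv2.cvtColor(im,cv2.COLOR_RGB2HSV)
    m=(p>-.045)&(p<.06)&(abs(r)<.05)&(abs(p)+abs(r)<.07)&(abs(W[...,2]-ZC)<.02)&(hsv[...,1]<45)
    A=np.c_[p[m],r[m],np.ones(m.sum())];z=W[...,2][m]
    for _ in range(4):
        k=np.linalg.lstsq(A,z,rcond=None)[0];e=abs(z-A@k);A,z=A[e<.006],z[e<.006]
    print(c,"n",len(z),"pitch",-np.rad2deg(k[0]),"roll",np.rad2deg(k[1]),"floor z",k[2], "crop origin",x0,y0)
E
python3 look2.py s19 .046 scene top
```

```text
[0.5425 0.1851 0.1384] [ 0.31123261 -0.33593331 -1.70491399] [-0.01002439 -0.01227948 -0.05229259] 0.009378234428409241
scene n 682 pitch 6.103968240911247 roll 2.3770725070101224 floor z 0.09326846021885886 crop origin 112 168
top n 0 pitch -0.0 roll 0.0 floor z 0.0 crop origin 126 103
```

View pics/s19_scene.png

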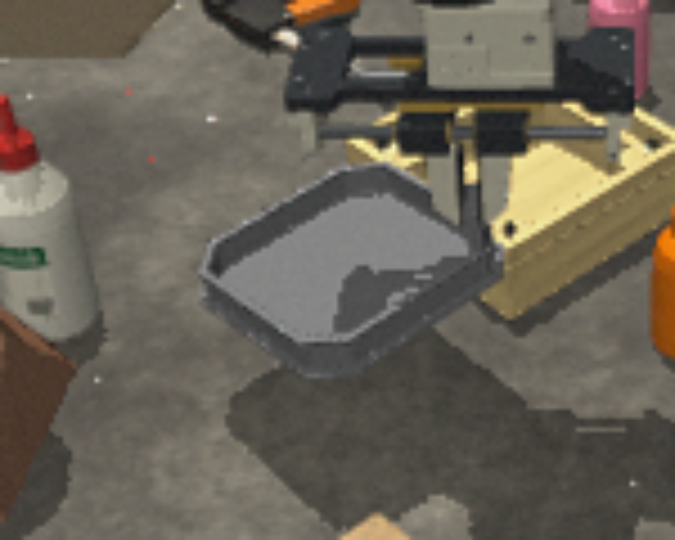

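View pics/s19_top.png

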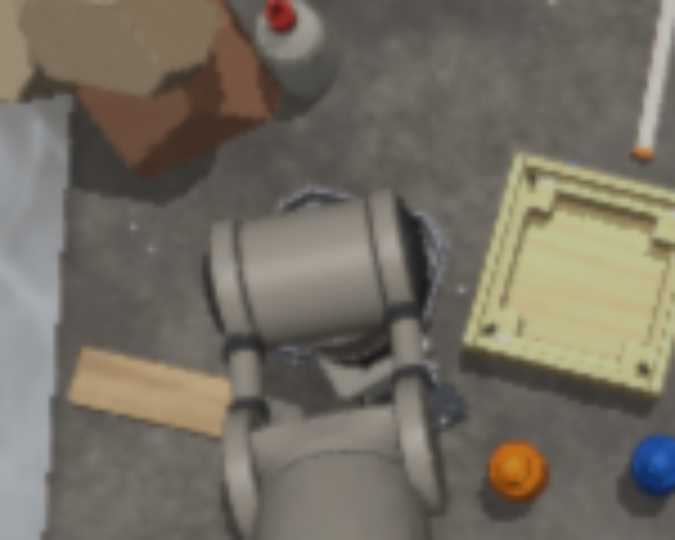

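apply_moves(
  plan=[
    {"tx":0,"ty":0,"tz":0.025,"yaw":0,"grip":-1},
    {"tx":0,"ty":0,"tz":0.05,"yaw":0,"grip":-1},
    {"tx":0,"ty":0,"tz":0.065,"yaw":0,"grip":-1},
    {"tx":0,"ty":0,"tz":0.071,"yaw":0,"grip":-1},
    {"tx":0,"ty":0,"tz":0.074,"yaw":0,"grip":-1},
    {"tx":0,"ty":0,"tz":0.076,"yaw":0,"grip":-1},
    {"tx":0,"ty":0,"tz":0.078,"yaw":0,"grip":-1},
  ],
  force=30,
)

```text
time: 21.55
tool_pos: [0.5434, 0.1847, 0.0622]
tool_rot: [3.141, 0.0, 2.101]
contact_force: [-0.0, -0.0, -1.2]
opening: 0.0096
```

apply_moves(
  plan=[
    {"tx":0,"ty":0,"tz":0.003,"yaw":0,"grip":-1},
    {"tx":0,"ty":-0.001,"tz":0.007,"yaw":0,"grip":-1},
    {"tx":0,"ty":-0.002,"tz":0.011,"yaw":0,"grip":-1},
    {"tx":0,"ty":-0.003,"tz":0.015,"yaw":0,"grip":-1},
    {"tx":0,"ty":-0.004,"tz":0.018,"yaw":0,"grip":-1},
    {"tx":0,"ty":-0.004,"tz":0.018,"yaw":0,"grip":-1},
  ],
  force=4,
)

```text
time: 22.3
tool_pos: [0.5395, 0.1826, 0.0434]
tool_rot: [-3.141, -0.0, 2.101]
contact_force: [0.5, -0.6, -1.4]
opening: 0.0094
```

```bash
python3 look2.py s20 .040 scene
```

```text
[0.5395 0.1826 0.0434] [ 0.50681145 -0.63789779 -1.4299624 ] [ 0.01103577 -0.071945    0.0336315 ] 0.009435886430909991
scene n 712 pitch 0.37360354340204754 roll 0.5287069536358824 floor z 0.004763487602079991 crop origin 117 191
```

View pics/s20_scene.png

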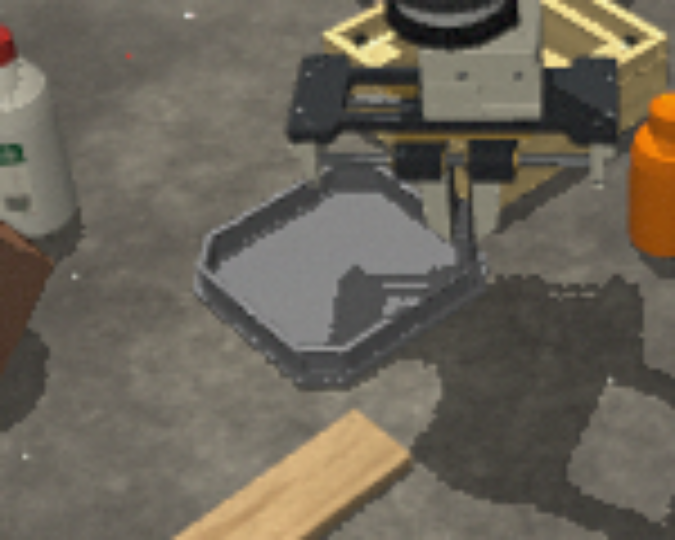

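apply_moves(
  plan=[
    {"tx":0,"ty":0,"tz":0,"yaw":0,"grip":-0.65},
    {"tx":0,"ty":0,"tz":0,"yaw":0,"grip":-0.65},
    {"tx":0,"ty":0,"tz":0.0,"yaw":0,"grip":-0.65},
    {"tx":0,"ty":0,"tz":0.006,"yaw":0,"grip":-0.65},
    {"tx":0,"ty":0,"tz":0.014,"yaw":0,"grip":-0.65},
    {"tx":0,"ty":0,"tz":0.0195,"yaw":0,"grip":-0.65},
    {"tx":0,"ty":0,"tz":0.0195,"yaw":0,"grip":-0.65},
  ],
  force=5,
)

```text
time: 23.22
tool_pos: [0.5391, 0.1825, 0.0234]
tool_rot: [-3.14, -0.0, 2.101]
contact_force: [0.2, 0.2, 0.5]
opening: 0.016
```

```bash
python3 look2.py s21 .020 scene
```

```text
[0.5391 0.1825 0.0234] [0.15984466 0.15716553 0.50183739] [-0.02049277 -0.14257723 -0.00731549] 0.015951324876220394
scene n 718 pitch 0.23009691816457026 roll 0.06037726767594388 floor z 0.0035566147913730895 crop origin 117 191
```

View pics/s21_scene.png

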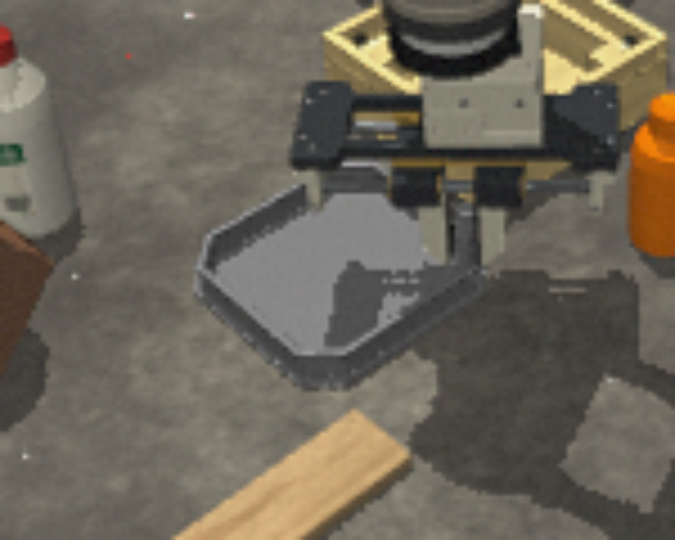

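The insert now lies flat, with pitch at 0.2° and roll at 0.1°. Clamp it firmly and lift.

apply_moves(
  plan=[
    {"tx":0,"ty":0,"tz":0,"yaw":0,"grip":-0.8},
    {"tx":0,"ty":0,"tz":0,"yaw":0,"grip":-1},
    {"tx":0,"ty":0,"tz":0,"yaw":0,"grip":-1},
    {"tx":0,"ty":0,"tz":0,"yaw":0,"grip":-1},
    {"tx":0,"ty":0,"tz":-0.005,"yaw":0,"grip":-1},
    {"tx":0,"ty":0,"tz":-0.015,"yaw":0,"grip":-1},
    {"tx":0,"ty":0,"tz":-0.03,"yaw":0,"grip":-1},
    {"tx":0,"ty":0,"tz":-0.05,"yaw":0,"grip":-1},
  ],
  force=55,
)

```text
time: 24.28
tool_pos: [0.5395, 0.1827, 0.0753]
tool_rot: [-3.141, 0.0, 2.101]
contact_force: [-0.2, 1.1, -1.7]
opening: 0.0097
```

apply_moves(
  plan=[
    {"tx":0,"ty":0,"tz":-0.03,"yaw":0,"grip":-1},
    {"tx":0,"ty":0,"tz":-0.06,"yaw":0,"grip":-1},
    {"tx":0,"ty":0,"tz":-0.09,"yaw":0,"grip":-1},
    {"tx":0,"ty":0,"tz":-0.12,"yaw":0,"grip":-1},
    {"tx":0,"ty":0,"tz":-0.15,"yaw":0,"grip":-1},
    {"tx":0,"ty":0,"tz":-0.17,"yaw":0,"grip":-1},
    {"tx":0,"ty":0,"tz":-0.185,"yaw":0,"grip":-1},
    {"tx":0,"ty":0,"tz":-0.185,"yaw":0,"grip":-1},
  ],
  force=55,
)

```text
time: 25.28
tool_pos: [0.5399, 0.1828, 0.2606]
tool_rot: [3.139, 0.001, 2.101]
contact_force: [-0.5, -0.2, -2.4]
opening: 0.0101
```

```bash
python3 look2.py s22 .018 scene; python3 - <<'E'
from h import *
im,d=robot.read_camera("scene");cv2.imwrite("pics/s22f.png",cv2.resize(im[:,:,::-1],None,fx=1.5,fy=1.5))
im,d=robot.read_camera("top");W=cloud(d,"top");cv2.imwrite("pics/t22.png",im[:,:,::-1].repeat(1,0))
x,y,z=np.moveaxis(W,-1,0);hsv=cv2.cvtColor(im,cv2.COLOR_RGB2HSV)
yel=(abs(hsv[...,0].astype(int)-25)<8)&(hsv[...,1]>50)&(abs(x-.62)<.12)&(abs(y-.02)<.13)&(z>.052)&(z<.072)
n,l,st,_=cv2.connectedComponentsWithStats(yel.astype(np.uint8));i=1+st[1:,4].argmax()
print(cv2.minAreaRect(W[l==i][:,:2].astype(np.float32)*1000))
m=(abs(x-.5)<.05)&(abs(y+.22)<.05)&(z>.02);q=W[m];print("bottle",q.min(0),q.max(0))
E
```

```text
[0.5399 0.1828 0.2606] [-0.4868077  -0.2058976  -2.35638563] [-0.04179746 -0.0117794  -0.01764193] 0.010089484896701294
scene n 721 pitch -0.1267211154788006 roll 0.12746301748255334 floor z 0.2398834855316664 crop origin 108 121
((620.1348876953125, 22.353286743164062), (172.51312255859375, 173.04397583007812), 75.62789916992188)
bottle [ 0.47589519 -0.24128766  0.02006886] [ 0.52106044 -0.19667015  0.12450994]
```

View pics/s22f.png

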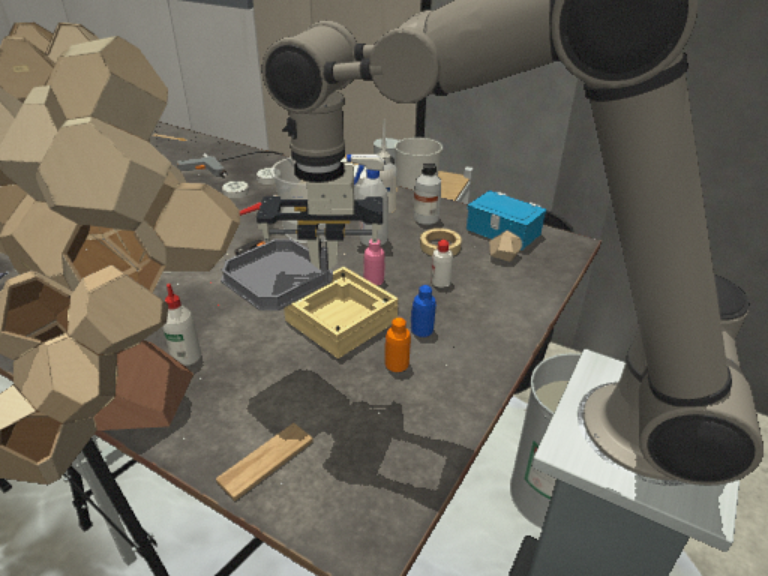

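The insert is level with its underside at about 0.236 m. The carrier's measured position is within about 0.6 mm of where it started, and the bottle is upright.

```bash
python3 look2.py s23 .018 scene; python3 -c "
from cell import robot
print(robot.hand_in())"
```

```text
[0.5391 0.1826 0.2582] [ 0.6415287  -0.35348205 -2.39151633] [-0.04558711 -0.08306437  0.04075202] 0.009353538618709583
scene n 721 pitch 0.2286875585620001 roll 0.07480220264994125 floor z 0.2371888411845065 crop origin 109 122
the job is handed in; nothing more can be done
None
```

The job is handed in, with the arm holding the empty insert level about 23 cm above the table; `hand_in` gave no verdict.

**Sequence:** I stood the bottle upright on the table near (0.50, -0.22). Then I peeled the insert by its lug: the lug corner came up first, then the sides, to 10° of tilt with the far corner still seated. The far corner came out last.

**Last checks:**
- **Insert:** pitch was 0.2° and roll 0.1°. The underside was at about 0.233 m, and it was held at 55 N.
- **Carrier:** it stands where it was, with its measured centre within about 0.6 mm and its angle unchanged, which is within camera noise.
- **Bottle and other things:** the bottle is upright, and the other things look undisturbed in the final picture.
- **Time:** about 25.5 s of the 54 s was used.

**What did not go cleanly:**
- **First pull:** it came up nearly level by about 5 mm with no bead released. I lowered it and regripped higher and softer before peeling.
- **After the peel:** the insert hung about 7° off level. I set it down briefly on free table left of the carrier, regripped it lower and lifted it again.
- **Top camera:** the arm blocked its view of the insert, so the level readings come from the scene camera only.

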